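# Hold sprung sample forceps at the gauge gap under the reading loupe

### The arm

A 6-joint arm with a two-finger parallel gripper is mounted at the origin on a cart in front of the work surface, level with it; the furniture and walls round the work are solid. World frame = base frame: x ahead of the robot, y to its left, z up, the work surface at z = 0. Lengths are in m, angles in rad, forces in N, time in s.
With the tool pointing down it reaches from about 0.375 to 0.9 m from the base axis. Payload 3.1 kg.
Tool frame: the origin (TCP) lies on the centre line of the jaws, within the pads' length; the fingertips stand 14 mm ahead of it and the grasp point (between the pads) lies 5 mm behind it; y points along the fingers, z is the direction in which the jaws open and shut, and the axes are right-handed (so a half turn about y gives the same grasp; the last joint's range is limited). The gripper opens to 87 mm and grips with 3 to 60 N. Pads are 19 mm wide; open, the fingers measure 117 mm over their backs; the gripper's body (75 mm by 190 mm) begins 51 mm behind the grasp point.
Start: joints at [0.922, 0.527, 1.433, -0, 1.181, -0.178], TCP at [0.283, 0.557, 0.237] pointing down, gripper open.
Joint ranges: [-3.08, 3.08], [-0.75, 2.2], [0.22, 2.44], [-1.43, 4.57], [0, 2.65], [-2.85, 2.85]. Speed limits (rad/s): [2.79, 2.79, 3.14, 3.14, 3.14, 3.14].

### API

Orientations are given as a unit quaternion [x, y, z, w].
In Python, from rig import robot, vision gives the robot as it stands.
- The arm moves only by the shell command python3 -m crank 'ROWS' [FORCE]. ROWS is JSON, a list of rows, each a list of 7 numbers: the shift along the tool's x, y, z as a fraction of full scale, then the turn, a rotation vector about the tool's x, y, z as a fraction of full scale, then the gripper command: -1 is shut, 1 is fully open, values between are in proportion. In form: [[x, y, z, wx, wy, wz, grip], ...]. A call has 1 to 10 rows; each row is the pose to reach, as a shift and turn from the pose commanded when the call began, along the tool's axes at that moment, turning the shorter way round; what a row does not reach only later rows make up. Full scale, the value 1, is 50 cm for a shift and pi rad for a turn. A row lasts 1/8 s, in which the tool goes at most 62.5 mm and 10.7 degrees, less where a joint would pass 70% of its speed; a pose out of reach is approached as far as the arm can. A call with a number of a shift or a turn outside -1 to 1 is refused whole. A call with a gripper value outside its range is refused whole. The fingers move at their own pace and stop on an object; FORCE is the grip in N (left out, the last holds). Time passes only in rows, so rows that repeat a pose let the fingers close. It gives the time, the measured TCP pose, the force and the opening at its end, in the units of the state.
- robot.get_obs(): the state, without advancing time (a new reading comes with each control period).
- vision.camera(name): name is "side" or "top"; returns the picture (400x640x3 uint8, blue, green, red); there is no depth.
- vision.camera_info(name): a dict with "vfov" (degrees; the focal length in pixels is half the picture's height over the tangent of half this angle, whatever the lens; pixels are square), "cx", "cy" (the principal point, pixels), "k1" (the pictures are not rectified: a ray, as slopes to the right and down, at radius r is drawn at 1 + k1 r^2 times it, then the intrinsics apply), "world_from_camera" (4x4, takes a point from camera to world coordinates). Camera axes: x right, y up, looking along -z (the intrinsics and any distortion apply to the point x, -y, -z); pixel columns grow to the right and rows downward; lengths in m; the calibration is good to about 2 mm. A picture is of the moment at which its call begins. camera_info takes no time and is no camera call.
- robot.hand_in(): hands the job in, once; it reports no verdict.
The state is a dict: "time": time; "q": joint angles; "joint_velocities": joint speeds; "joint_torque": joint torques, N m; "position": TCP position; "tool_rot": TCP orientation; "ft_force": force on the tool from outside, world axes, zero at the start; "moment": the same for the moment, N m; "grip_width": finger opening in m.
Only numpy, scipy, OpenCV 4.12 (cv2) and the standard library are available. Lean on these libraries where they do the work, as an engineer would, in place of code of your own. Each camera call takes 0.05 s, during which the arm holds its last target.

### The job

Check the sprung forceps on the gap gauge: lift them lightly, tips still well open (more than 16 mm apart), and bring the open tips level in from the front under the loupe bridge, close above the plate (1 to 2 cm), ends at the cross line, one tip on either side of the middle. There squeeze until the tip gap equals the 12 mm between the two long lines, each tip over its line, and finish while still holding them there, steady and touching neither plate nor bridge. Do not knock the gauge or push the tweezers, petri dish, moisture dish or timer about.

Things in the scene. Friction and masses are not known exactly. Their poses are not given: they have to be found in the camera images.
- forceps_grip (a point): Grip centre of the plain steel sprung forceps (226 mm long, 70 g, balanced near here, on their side): midway between the two finger plates, 8 mm above their underside. x: to the tips (tip ends 95 mm ahead), y: left arm, z: up. Arms hinge 110 mm behind. Plates 52 mm long, 16 mm high; outer faces 34 mm apart when free (tip gap 30 mm), 28.3 at 20 mm gap, 24 and parallel at 12 mm gap.
- tip_left (a point): Inner face of the left arm's tip, at its very end, half-way up (the tip is 5 mm high and 2.5 mm thick; it is 8 mm above the underside of the finger plates). The tip gap is the distance between tip_left and tip_right.
- tip_right (a point): The same point of the right arm's tip.
- gauge_mark (a point): Point on top of the fixed gauge plate where the cross line meets the middle between the two long lines, below the loupe's centre. x: inward, the way the tips shall point; y: left; z: up. Aluminium plate 115 mm wide, 20 mm high (top at z = 0.02), reaching 60 mm before and 30 mm behind this point. Dark long lines along x at y = +6 and -6 mm; dark cross line along y.
- forceps: Bow of the forceps: same axes and place as forceps_grip, but at the underside (8 mm lower). Both arms move alike and spring open when let go. The tip gap changes 1.86 mm per mm that the plates are pressed together; the spring pushes back 0.83 N on each plate per mm (4.4 N at 20 mm gap, 8 N at 12 mm). The arms stop at 2 mm gap.
- gauge: The gauge with its bridge, fixed; origin on the worktop below gauge_mark, same axes. Bridge: posts 82 mm apart inside, 26 mm deep; roof 50 mm deep (25 mm either side of the cross line), underside 48 mm and top 61 mm above the plate; a glass loupe in its middle. Open in front and behind.
- tweezers: Bystander: small solid steel tweezers, 122x14x9 mm, origin under its middle.
- petri: Bystander: clear petri dish with kernels, 90 mm across, 16 mm high, origin under its middle.
- moisture_dish: Bystander: round aluminium dish with knobbed lid, 60 mm across, 34 mm high, origin under its middle.
- timer: Bystander: white bench timer, 70x64x18 mm, origin under its middle.

How it is judged:
On the way, in this order (a step that is already met when the one before it is completed fails the run):
1. the forceps are lifted clear of the worktop in the fingers, tips more than 16 mm apart (height (world z) of forceps above 0.012 m and distance between tip_left and tip_right above 0.016 m and contact force between the fingers and forceps above 1 N), for 0.2 s.
2. the tips, still more than 16 mm apart, are under the loupe bridge (distance between tip_left and tip_right above 0.016 m and x of tip_left in the frame of gauge_mark between -0.02 and 0.02 m and x of tip_right in the frame of gauge_mark between -0.02 and 0.02 m and y of tip_left in the frame of gauge_mark below 0.04 m and y of tip_right in the frame of gauge_mark above -0.04 m and z of tip_left in the frame of gauge_mark between 0 and 0.045 m), for 0.2 s.
At the end, for the whole second after the job is handed in: Still held by the fingers (over 2 N), off the worktop, level within 0.2 rad, still, touching neither plate nor bridge; tip gap 12 mm within 3 mm; both tip ends within 10 mm of the cross line, each within 5 mm sideways of its line, 3 to 30 mm above the plate (distance between tip_left and tip_right between 0.009 and 0.015 m and x of tip_left in the frame of gauge_mark between -0.01 and 0.01 m and x of tip_right in the frame of gauge_mark between -0.01 and 0.01 m and y of tip_left in the frame of gauge_mark between 0.001 and 0.011 m and y of tip_right in the frame of gauge_mark between -0.011 and -0.001 m and z of tip_left in the frame of gauge_mark between 0.003 and 0.03 m and z of tip_right in the frame of gauge_mark between 0.003 and 0.03 m and angle between forceps_grip's own z axis and vertical below 0.2 rad and height (world z) of forceps above 0.008 m and contact force between the fingers and forceps above 2 N and contact force between forceps and gauge below 0.2 N and linear speed of forceps below 0.02 m/s); the arm keeps its last pose, push and grip.
It fails at once if a bystander (tweezers, petri dish, moisture dish, timer) is moved by more than 25 mm (distance of any of tweezers, petri, moisture_dish, timer from where it was at the start of the episode above 0.025 m).
It fails at once if the gauge is knocked (more than 8 N) by the forceps, fingers or arm (contact force between any of forceps, the fingers, the arm and gauge above 8 N).
It also fails if it takes over 42 s, if anything falls off the work surface, if the arm or the gripper's body presses on something with over 40 N, if the wrist force passes 120 N, or if a joint passes its speed limit or range.

## Working session

There is one attempt and no reset: what is moved stays moved. The work goes in short steps, Python scripts to look and compute and a shell command to move; the robot and the scene stay as the last step left them, time stands still between calls to the robot, and variables do not carry over. Pictures are saved under pics/ and viewed, and the job is handed in when it is done.

```bash
ls; mkdir -p pics; python3 - <<'E'
from rig import robot, vision
import cv2
print(robot.get_obs())
for n in("side","top"):
    i=vision.camera_info(n); print(n,i)
    cv2.imwrite(f"pics/{n}0.png",vision.camera(n))
E
```

```text
pics
{'time': 0.0, 'q': array([ 9.22549953e-01,  5.28452556e-01,  1.43391796e+00, -4.28037450e-06,
        1.18136320e+00, -1.78503860e-01]), 'joint_velocities': array([ 1.16052863e-03, -9.27908853e-05,  3.13659590e-04,  5.07710146e-04,
       -6.47153573e-04, -1.82909815e-04]), 'joint_torque': array([-7.43627988e-04, -4.40040386e+01, -1.76593119e+01,  6.33063563e-02,
        5.83057408e-02, -1.19723400e-04]), 'position': array([0.28245635, 0.55674571, 0.23557497]), 'tool_rot': array([ 0.6883862 , -0.16485846,  0.16425287, -0.68699864]), 'ft_force': array([-0.92132874,  0.01117082, -0.26279772]), 'moment': array([-0.02491602, -0.00340221,  0.03650032]), 'grip_width': 0.08692447428185736}
side {'vfov': 52.14640766816429, 'cx': 324.8498574304631, 'cy': 200.61895002744424, 'k1': 0.006350837572622716, 'world_from_camera': array([[ 0.99707467, -0.05749146,  0.05036701,  0.60743878],
       [ 0.07591363,  0.66813474, -0.74015748, -0.7292991 ],
       [ 0.00890078,  0.74181582,  0.67054461,  0.74806198],
       [ 0.        ,  0.        ,  0.        ,  1.        ]])}
top {'vfov': 56.83246383334661, 'cx': 319.1507788908808, 'cy': 197.37784553990883, 'k1': -0.08349892568893848, 'world_from_camera': array([[ 0.01018026,  0.99461975, -0.10309176,  0.443411  ],
       [-0.99932641,  0.01375485,  0.03402252,  0.08124264],
       [ 0.03525748,  0.10267596,  0.99408981,  1.04090584],
       [ 0.        ,  0.        ,  0.        ,  1.        ]])}
```

View pics/side0.png

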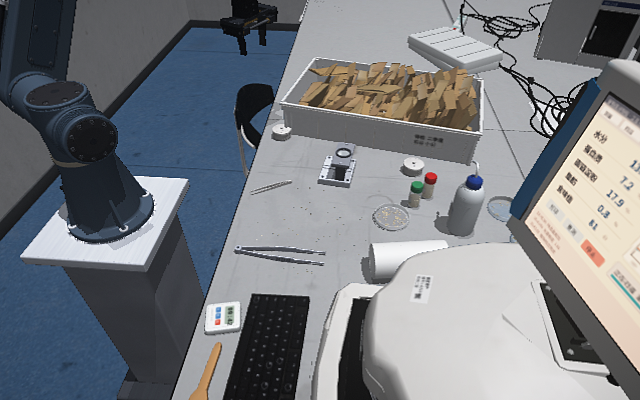

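View pics/top0.png

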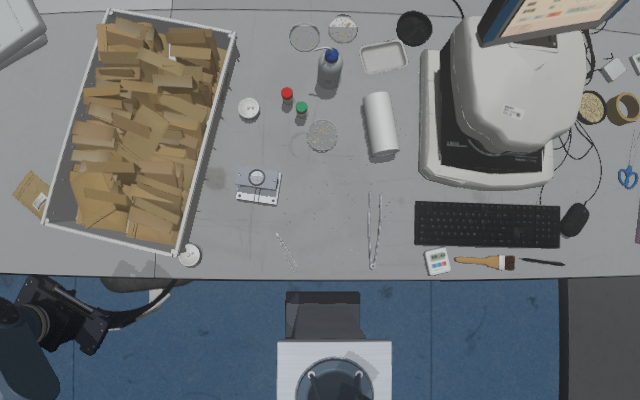

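```bash
cat > h.py <<'E'
import numpy as np, cv2
from rig import robot, vision
def cam(n):
    i=vision.camera_info(n); f=200/np.tan(np.radians(i['vfov'])/2)
    return i,f,np.array(i['world_from_camera'])
def ray(n,u,v):
    i,f,T=cam(n)
    d=np.array([(u-i['cx'])/f,(v-i['cy'])/f]); s=d.copy()
    for _ in range(20): s=d/(1+i['k1']*(s@s))
    r=T[:3,:3]@np.array([s[0],-s[1],-1.]); return T[:3,3],r/np.linalg.norm(r)
def atz(n,u,v,z):
    o,r=ray(n,u,v); return o+r*(z-o[2])/r[2]
def tri(ps,pt):
    a=[ray('side',*ps),ray('top',*pt)]
    A=np.zeros((3,3));b=np.zeros(3)
    for o,r in a:
        P=np.eye(3)-np.outer(r,r);A+=P;b+=P@o
    p=np.linalg.solve(A,b)
    return p,[np.linalg.norm((np.eye(3)-np.outer(r,r))@(p-o)) for o,r in a]
def proj(n,p):
    i,f,T=cam(n); c=T[:3,:3].T@(np.asarray(p)-T[:3,3]); s=np.array([c[0],-c[1]])/-c[2]
    s=s*(1+i['k1']*(s@s)); return np.array([i['cx'],i['cy']])+f*s
def crop(src,u0,v0,u1,v1,k,out):
    im=cv2.imread(src) if isinstance(src,str) else src
    c=cv2.resize(im[v0:v1,u0:u1],None,fx=k,fy=k,interpolation=cv2.INTER_CUBIC)
    for u in range((u0+9)//10*10,u1,10):
        cv2.line(c,(int((u-u0+.5)*k),0),(int((u-u0+.5)*k),6),(0,0,255),1); cv2.putText(c,str(u),(int((u-u0+.5)*k)-10,16),0,.33,(0,0,255),1)
    for v in range((v0+9)//10*10,v1,10):
        cv2.line(c,(0,int((v-v0+.5)*k)),(6,int((v-v0+.5)*k)),(0,0,255),1); cv2.putText(c,str(v),(8,int((v-v0+.5)*k)+4),0,.33,(0,0,255),1)
    cv2.imwrite(out,c)
E
python3 - <<'E'
from h import *
crop("pics/top0.png",340,185,400,275,6,"pics/c1.png")
crop("pics/top0.png",225,160,295,215,10,"pics/c2.png")
crop("pics/side0.png",228,238,334,272,7,"pics/c3.png")
crop("pics/side0.png",310,135,365,192,10,"pics/c4.png")
E
```

```text
(no output)
```

View pics/c1.png

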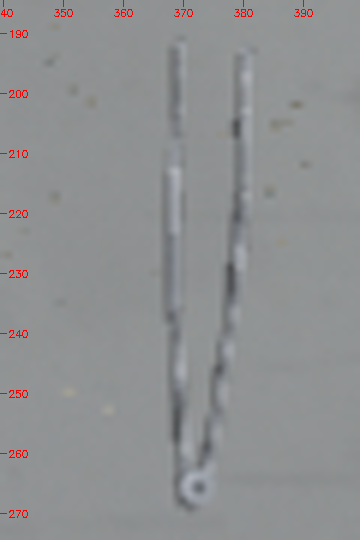

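View pics/c2.png

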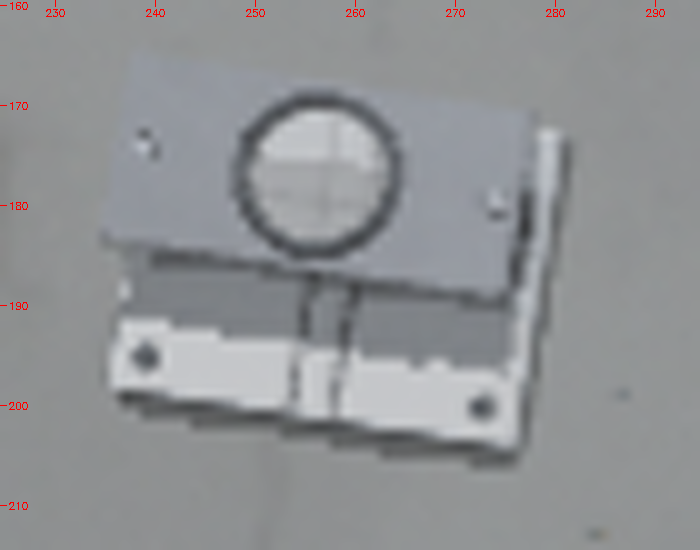

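View pics/c3.png

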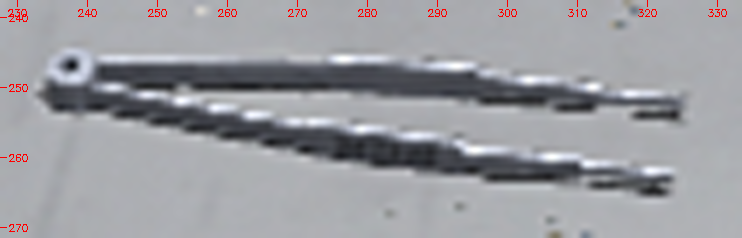

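View pics/c4.png

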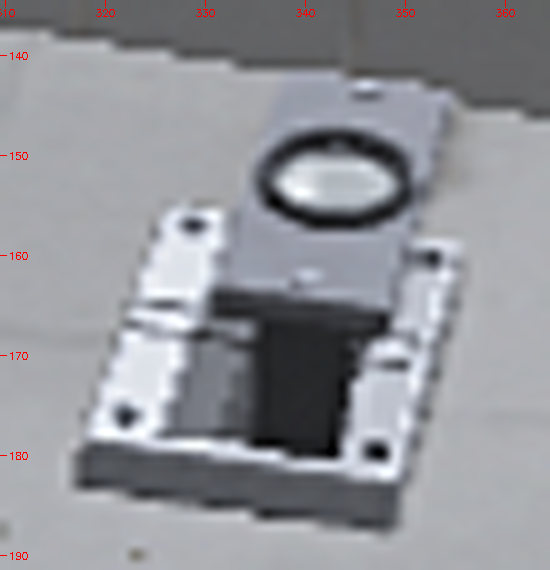

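```bash
python3 - <<'E'
from h import *
from scipy.optimize import least_squares
np.set_printoptions(precision=4,suppress=True)
for n,s,t in [("hinge",(237.7,247),(372.3,265.3)),("holeFL",(328.8,157),(239,195.2)),("holeFR",(321.8,176.2),(272.6,200.2)),
  ("tipL",(324.5,251.8),(369.8,191.3)),("tipR",(323,262.8),(380.5,192.8)),("screwL",(345.8,143.7),(239,174)),("screwR",(340.3,162.3),(274.3,180)),("loupe",(343,152.5),(256.3,176.8))]:
    p,e=tri(s,t); print(n,p,e)
# gauge fit: x,y,yaw
def W(q,P):
    c,s=np.cos(q[2]),np.sin(q[2]); return np.array([q[0]+c*P[0]-s*P[1],q[1]+s*P[0]+c*P[1],P[2]])
obs=[("top",(-.06,.0575,.02),(235.7,198.8)),("top",(-.06,-.0575,.02),(276.3,204.3)),("top",(.03,-.0575,.02),(280,172.3)),
("side",(-.06,.0575,.02),(325.8,155.2)),("side",(-.06,-.0575,.02),(318.2,178.3)),("side",(.03,-.0575,.02),(349.8,183.2)),("side",(.03,.0575,.02),(355,158.7)),
("top",(-.06,.006,.02),(254,200.6)),("top",(-.06,-.006,.02),(257.8,201.5)),]
f=lambda q:np.concatenate([proj(n,W(q,P))-np.array(o) for n,P,o in obs])
r=least_squares(f,[.45,.2,-.1]); print("gauge",r.x,np.degrees(r.x[2])); print(r.fun.reshape(-1,2))
for c in ("top","side"):
    ff=lambda q:np.concatenate([proj(n,W(q,P))-np.array(o) for n,P,o in obs if n==c])
    print(c,least_squares(ff,[.45,.2,-.1]).x)
for z in (.008,.016): 
  print([atz("top",*p,z)[:2] for p in [(372.3,265.3),(369.8,191.3),(380.5,192.8),(368.5,222),(379.5,224)]])
for z in (.008,.0105): print([atz("side",*p,z)[:2] for p in [(324.5,251.8),(323,262.8)]])
print(atz("side",237.7,247,.016))
E
```

```text
hinge [ 0.3615 -0.1029  0.0172] [np.float64(0.0016866171147837568), np.float64(0.0016866171147836872)]
holeFL [0.551  0.2678 0.0224] [np.float64(0.0010719461952313975), np.float64(0.0010719461952313181)]
holeFR [0.5379 0.1747 0.0221] [np.float64(0.0015257208892952836), np.float64(0.0015257208892953563)]
tipL [ 0.5671 -0.097   0.0133] [np.float64(0.002092037000476078), np.float64(0.0020920370004761457)]
tipR [ 0.5649 -0.1279  0.0101] [np.float64(0.0009012996367493867), np.float64(0.0009012996367496278)]
screwL [0.6004 0.2592 0.0791] [np.float64(0.0015640389046977668), np.float64(0.0015640389046977512)]
screwR [0.5873 0.1664 0.0802] [np.float64(9.012338369621861e-05), np.float64(9.012338369616028e-05)]
loupe [0.5938 0.2136 0.08  ] [np.float64(0.0011712353336655861), np.float64(0.0011712353336654092)]
gauge [ 0.5944  0.215  -0.1105] -6.333046334996935
[[-0.5292  0.3657]
 [ 0.0801 -0.001 ]
 [ 0.6637  0.1063]
 [ 0.3359  0.0983]
 [ 0.474   0.501 ]
 [ 0.468  -0.4104]
 [ 0.6401  0.086 ]
 [-0.399   0.8648]
 [ 0.1022  0.5006]]
top [ 0.5954  0.215  -0.1088]
side [ 0.593   0.2151 -0.1145]
[array([ 0.3624, -0.1041]), array([ 0.5698, -0.0976]), array([ 0.566 , -0.1282]), array([ 0.4829, -0.0936]), array([ 0.4776, -0.1248])]
[array([ 0.363 , -0.1027]), array([ 0.5689, -0.0962]), array([ 0.565 , -0.1265]), array([ 0.4826, -0.0922]), array([ 0.4773, -0.1232])]
[array([ 0.5648, -0.093 ]), array([ 0.5639, -0.1264])]
[array([ 0.5649, -0.0951]), array([ 0.564 , -0.1285])]
[ 0.3594 -0.1021  0.016 ]
```

```bash
cat >> h.py <<'E'
from scipy.spatial.transform import Rotation as R
def goal_R(yaw,flip=0):
    c,s=np.cos(yaw),np.sin(yaw)
    y=np.array([0,0,-1.]); z=np.array([-s,c,0])*(-1 if flip else 1); x=np.cross(y,z)
    return R.from_matrix(np.c_[x,y,z])
def plan(p,yaw,flip=0):
    o=robot.get_obs(); Rc=R.from_quat(o['tool_rot']); G=goal_R(yaw,flip)
    d=Rc.inv().apply(np.array(p)-o['position'])/.5
    w=(Rc.inv()*G).as_rotvec()/np.pi
    print("flip",flip,"row",np.round(d,4),np.round(w,4),"deg",np.degrees(np.linalg.norm(w)*np.pi).round(1),"mm",(np.linalg.norm(d)*500).round(1))
def st():
    o=robot.get_obs(); Rc=R.from_quat(o['tool_rot']).as_matrix()
    print('t',o['time'],'p',o['position'].round(4),'z-axis yaw-90',np.degrees(np.arctan2(-Rc[0,2],Rc[1,2])).round(2),'y',Rc[:,1].round(3),'F',o['ft_force'].round(2),'w',round(o['grip_width'],5),'q',o['q'].round(3))
E
python3 - <<'E'
from h import *
st()
print(R.from_quat(robot.get_obs()['tool_rot']).as_matrix().round(3))
for f in (0,1): plan((.471,-.108,.12),-.044,f)
E
```

```text
t 0.1 p [0.2825 0.5568 0.2357] z-axis yaw-90 -26.91 y [-0.001 -0.002 -1.   ] F [-0.2   0.33 -0.49] w 0.08708 q [ 0.923  0.528  1.434 -0.     1.181 -0.179]
[[ 0.892 -0.001  0.453]
 [-0.453 -0.002  0.892]
 [-0.    -1.    -0.002]]
flip 0 row [ 0.938   0.233  -1.0145] [ 0.0006 -0.1355 -0.0002] deg 24.4 mm 700.6
flip 1 row [ 0.938   0.233  -1.0145] [3.000e-04 8.645e-01 8.000e-04] deg 155.6 mm 700.6
```

```bash
python3 -m crank '[[0.1,0,-0.1,0,-0.04,0,1],[0.6,0.05,-0.65,0,-0.1355,0,1],[0.6,0.05,-0.65,0,-0.1355,0,1],[0.6,0.05,-0.65,0,-0.1355,0,1],[0.8,0.1,-0.86,0,-0.1355,0,1],[0.8,0.1,-0.86,0,-0.1355,0,1],[0.9,0.12,-0.97,0,-0.1355,0,1],[0.9,0.12,-0.97,0,-0.1355,0,1],[0.9,0.12,-0.97,0,-0.1355,0,1],[0.9,0.12,-0.97,0,-0.1355,0,1]]'; python3 - <<'E'
from h import *
st()
for f in (0,): plan((.471,-.108,.10),-.044,f)
E
```

```text
time: 1.35
position: [0.4534, -0.0406, 0.1812]
tool_rot: [-0.707, 0.016, -0.016, 0.707]
ft_force: [1.2, -0.5, -0.1]
grip_width: 0.0869
t 1.35 p [ 0.4534 -0.0406  0.1812] z-axis yaw-90 -2.55 y [ 0.  0. -1.] F [ 1.24 -0.49 -0.06] w 0.08694 q [-0.336  0.391  1.905  0.     0.845 -1.862]
flip 0 row [ 0.0412  0.1623 -0.1331] [-0.0001 -0.0002  0.    ] deg 0.0 mm 107.0
```

```bash
python3 -m crank '[[0.0412,0.14,-0.1331,0,0,0,1],[0.0412,0.2423,-0.1331,0,0,0,0.5],[0.0412,0.2423,-0.1331,0,0,0,0.3],[0.0412,0.2423,-0.1331,0,0,0,0.3],[0.0412,0.2423,-0.1331,0,0,0,0.3]]'; python3 - <<'E'
from h import *
st()
t=vision.camera("top"); s=vision.camera("side")
crop(t,330,180,420,280,7,"pics/t1.png"); crop(s,225,180,345,275,6,"pics/s1.png")
E
```

```text
time: 1.98
position: [0.4711, -0.1058, 0.0609]
tool_rot: [0.707, -0.015, 0.016, -0.707]
ft_force: [0.3, 0.7, -0.1]
grip_width: 0.0591
t 1.975 p [ 0.4711 -0.1058  0.0609] z-axis yaw-90 -2.51 y [ 0.001 -0.    -1.   ] F [ 0.34  0.7  -0.15] w 0.05909 q [-0.453  0.646  1.925  0.     0.57  -1.98 ]
```

View pics/t1.png

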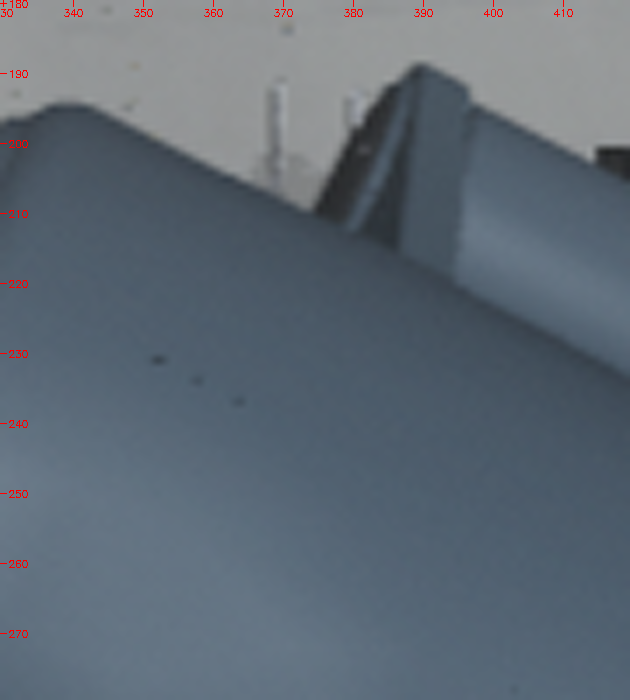

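View pics/s1.png

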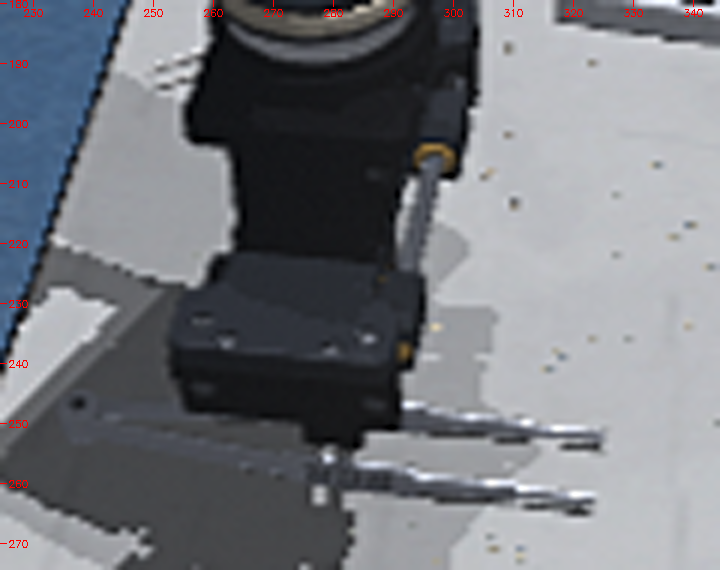

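```bash
python3 - <<'E'
from h import *
plan((.471,-.107,.0175),-.044)
for y in (-.106-.03,-.106-.045): print(proj("side",(.471,y,.047)), proj("side",(.471,y,.06)))
E
```

```text
flip 0 row [-0.0009  0.088  -0.0025] [0.0003 0.0003 0.0007] deg 0.1 mm 44.0
[281.45690171 252.29908012] [281.09274771 248.45016973]
[280.40908801 257.46163535] [280.03030418 253.61501289]
```

```bash
python3 -m crank '[[0,0.05,-0.002,0,0,0,0.3],[0,0.08,-0.002,0,0,0,0.3],[0,0.087,-0.002,0,0,0,0.3],[0,0.087,-0.002,0,0,0,0.3]]'; python3 - <<'E'
from h import *
st()
E
```

```text
time: 2.58
position: [0.4709, -0.1068, 0.017]
tool_rot: [0.707, -0.015, 0.016, -0.707]
ft_force: [-0.4, 0.0, -0.5]
grip_width: 0.0565
t 2.575 p [ 0.4709 -0.1068  0.017 ] z-axis yaw-90 -2.51 y [ 0. -0. -1.] F [-0.45  0.03 -0.52] w 0.05649 q [-0.455  0.737  1.937 -0.     0.467 -1.982]
```

```bash
python3 -m crank '[[0,0,0,0,0,0,-0.1],[0,0,0,0,0,0,-0.2],[0,0,0,0,0,0,-0.25],[0,0,0,0,0,0,-0.29],[0,0,0,0,0,0,-0.32],[0,0,0,0,0,0,-0.32],[0,0,0,0,0,0,-0.32],[0,0,0,0,0,0,-0.32]]' 4; python3 - <<'E'
from h import *
st()
s=vision.camera("side")
crop(s,225,180,345,275,6,"pics/s2.png")
E
```

```text
time: 3.58
position: [0.471, -0.1071, 0.017]
tool_rot: [0.707, -0.015, 0.016, -0.707]
ft_force: [-0.3, -1.4, 3.9]
grip_width: 0.0302
t 3.575 p [ 0.471  -0.1071  0.017 ] z-axis yaw-90 -2.53 y [ 0.001 -0.    -1.   ] F [-0.33 -1.42  3.95] w 0.03018 q [-0.455  0.737  1.937 -0.     0.467 -1.982]
```

View pics/s2.png

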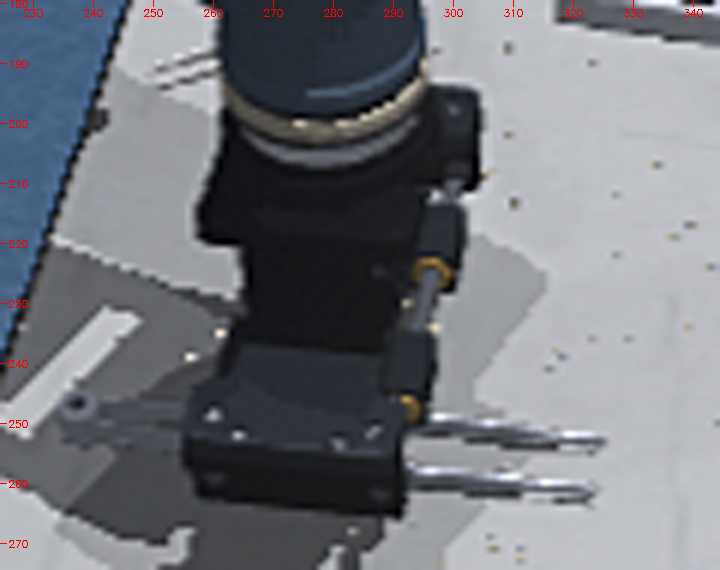

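```bash
python3 -m crank '[[0,-0.01,0,0,0,0,-0.32],[0,-0.03,0,0,0,0,-0.32],[0,-0.05,0,0,0,0,-0.32],[0,-0.08,0,0,0,0,-0.32],[0,-0.1,0,0,0,0,-0.32],[0,-0.1,0,0,0,0,-0.32],[0,-0.1,0,0,0,0,-0.32]]'; python3 - <<'E'
from h import *
st()
s=vision.camera("side");t=vision.camera("top")
crop(s,225,180,345,275,6,"pics/s3.png"); crop(t,330,160,420,280,5,"pics/t3.png"); 
E
```

```text
time: 4.5
position: [0.4707, -0.1069, 0.0668]
tool_rot: [-0.707, 0.016, -0.016, 0.707]
ft_force: [0.2, -0.1, -0.6]
grip_width: 0.0294
t 4.5 p [ 0.4707 -0.1069  0.0668] z-axis yaw-90 -2.53 y [-0.  0. -1.] F [ 0.25 -0.09 -0.65] w 0.02936 q [-0.455  0.634  1.922  0.     0.585 -1.982]
```

View pics/s3.png

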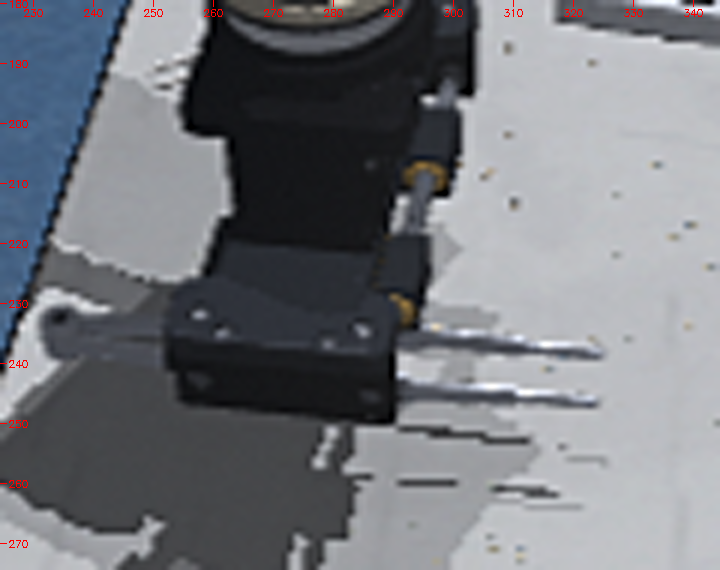

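View pics/t3.png

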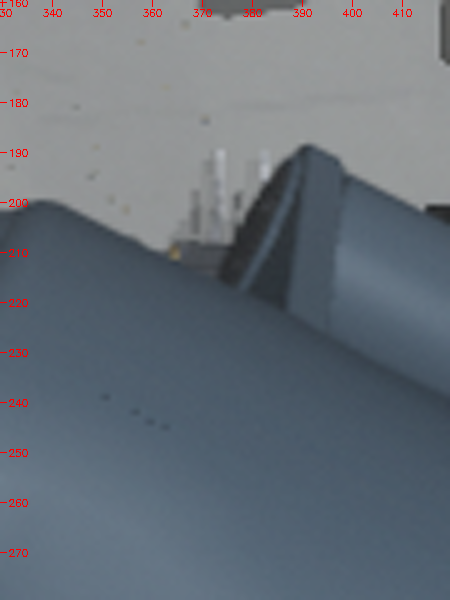

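```bash
python3 - <<'E'
from h import *
np.set_printoptions(precision=4,suppress=True)
print(tri((324.7,238.3),(373.6,189.5)),tri((324,246.5),(382.3,189.5)))
print(tri((235,232.5),(372.3,265.3))[0]); print(atz("side",235.,232.5,.066))
E
```

```text
(array([ 0.5667, -0.0988,  0.0619]), [np.float64(0.0015332903486432138), np.float64(0.0015332903486429386)]) (array([ 0.5671, -0.1227,  0.0609]), [np.float64(0.0016426255295159439), np.float64(0.0016426255295160603)])
[ 0.3622 -0.096   0.0599]
[ 0.36   -0.1023  0.066 ]
```

```bash
python3 - <<'E'
from h import *
plan((.42,.234,.067),-.115)
E
```

```text
flip 0 row [-0.131  -0.0007  0.6765] [-0.0001  0.0225 -0.0003] deg 4.1 mm 344.6
```

```bash
python3 -m crank '[[-0.03,0,0.03,0,0,0,-0.32],[-0.07,0,0.09,0,0,0,-0.32],[-0.1,0,0.16,0,0.005,0,-0.32],[-0.12,0,0.24,0,0.01,0,-0.32],[-0.131,0,0.32,0,0.015,0,-0.32],[-0.131,0,0.4,0,0.02,0,-0.32],[-0.131,0,0.48,0,0.0225,0,-0.32],[-0.131,0,0.56,0,0.0225,0,-0.32],[-0.131,0,0.63,0,0.0225,0,-0.32],[-0.131,0,0.66,0,0.0225,0,-0.32]]'; python3 -m crank '[[0,0,0.01,0,0,0,-0.32],[0,0,0.0165,0,0,0,-0.32],[0,0,0.0165,0,0,0,-0.32],[0,0,0.0165,0,0,0,-0.32]]'; python3 - <<'E'
from h import *
st(); plan((.42,.234,.047),-.115)
s=vision.camera("side");t=vision.camera("top")
crop(s,265,110,365,200,7,"pics/s4.png"); crop(t,220,150,310,250,6,"pics/t4.png"); 
E
```

```text
time: 5.85
position: [0.4197, 0.2272, 0.0664]
tool_rot: [0.706, -0.04, 0.04, -0.706]
ft_force: [0.2, -1.3, -0.5]
grip_width: 0.0296
time: 6.35
position: [0.4209, 0.2331, 0.0668]
tool_rot: [0.706, -0.041, 0.041, -0.706]
ft_force: [-0.5, -0.6, -0.3]
grip_width: 0.0294
t 6.35 p [0.4209 0.2331 0.0668] z-axis yaw-90 -6.65 y [-0. -0. -1.] F [-0.51 -0.59 -0.33] w 0.02945 q [ 0.273  0.633  1.926 -0.     0.583 -1.182]
flip 0 row [-0.0019  0.0396  0.0017] [ 0.0001 -0.0003 -0.0001] deg 0.1 mm 19.9
```

View pics/s4.png

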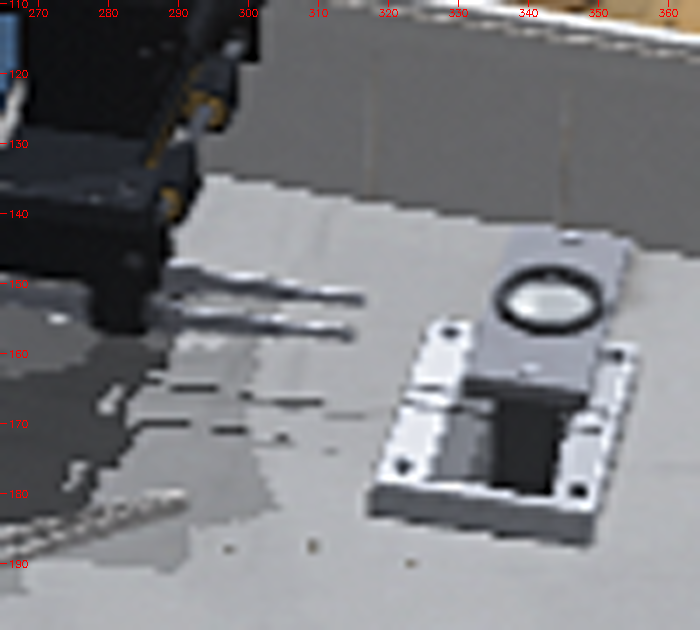

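View pics/t4.png

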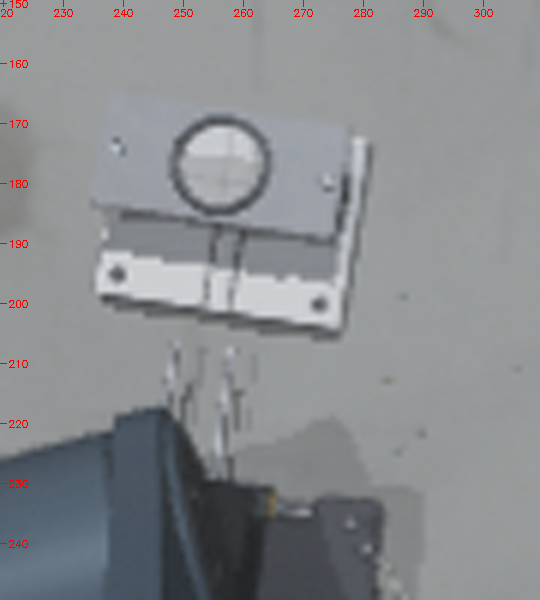

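```bash
python3 - <<'E'
from h import *
np.set_printoptions(precision=4,suppress=True)
g=np.array([.5944,.215,.02]);ya=-.1105
def G(p):
    c,s=np.cos(ya),np.sin(ya); d=p-g; return np.array([c*d[0]+s*d[1],-s*d[0]+c*d[1],d[2]])
a=tri((316.3,152.4),(248.8,207)); b=tri((314.7,157.3),(258.2,208))
print(a,b); print(G(a[0]),G(b[0]),G((a[0]+b[0])/2))
o=robot.get_obs()['position']; print("pred tip",o+.095*np.array([np.cos(.116),-np.sin(.116),0]), G(o+.095*np.array([np.cos(.116),-np.sin(.116),0])))
for y in (0,.006,-.006): print(proj("top",g+[0,y,0]))
crop("pics/top0.png",240,165,275,205,16,"pics/c5.png")
E
```

```text
(array([0.5162, 0.2339, 0.061 ]), [np.float64(0.0006538309794229641), np.float64(0.0006538309794227897)]) (array([0.5139, 0.2088, 0.0616]), [np.float64(0.0006002225418324127), np.float64(0.0006002225418327623)])
[-0.0798  0.0101  0.041 ] [-0.0794 -0.015   0.0416] [-0.0796 -0.0025  0.0413]
pred tip [0.5152 0.2223 0.0668] [-0.0795 -0.0015  0.0468]
[258.7196 180.4143]
[256.5622 180.3841]
[260.8771 180.4447]
```

View pics/c5.png

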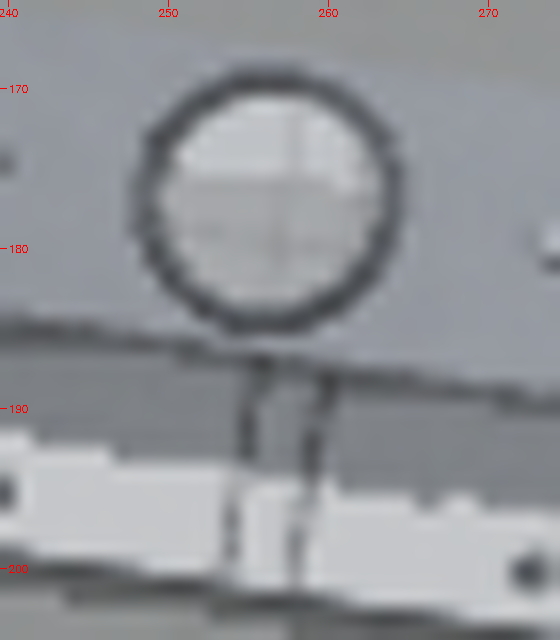

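```bash
python3 -m crank '[[0,0.02,0.004,0,0,0,-0.32],[0,0.04,0.004,0,0,0,-0.32],[0,0.0456,0.004,0,0,0,-0.32],[0.03,0.0456,0.004,0,0,0,-0.32],[0.06,0.0456,0.004,0,0,0,-0.32],[0.08,0.0456,0.004,0,0,0,-0.32],[0.08,0.0456,0.004,0,0,0,-0.32],[0.08,0.0456,0.004,0,0,0,-0.32]]'; python3 - <<'E'
from h import *
st()
s=vision.camera("side");t=vision.camera("top")
crop(s,295,130,365,195,10,"pics/s5.png"); crop(t,230,160,290,220,10,"pics/t5.png"); 
E
```

```text
time: 7.45
position: [0.4602, 0.231, 0.044]
tool_rot: [0.706, -0.041, 0.04, -0.706]
ft_force: [-0.1, 0.1, 0.2]
grip_width: 0.0298
t 7.45 p [0.4602 0.231  0.044 ] z-axis yaw-90 -6.59 y [-0.001 -0.    -1.   ] F [-0.07  0.1   0.23] w 0.02983 q [ 0.248  0.7    1.848  0.     0.595 -1.208]
```

View pics/s5.png

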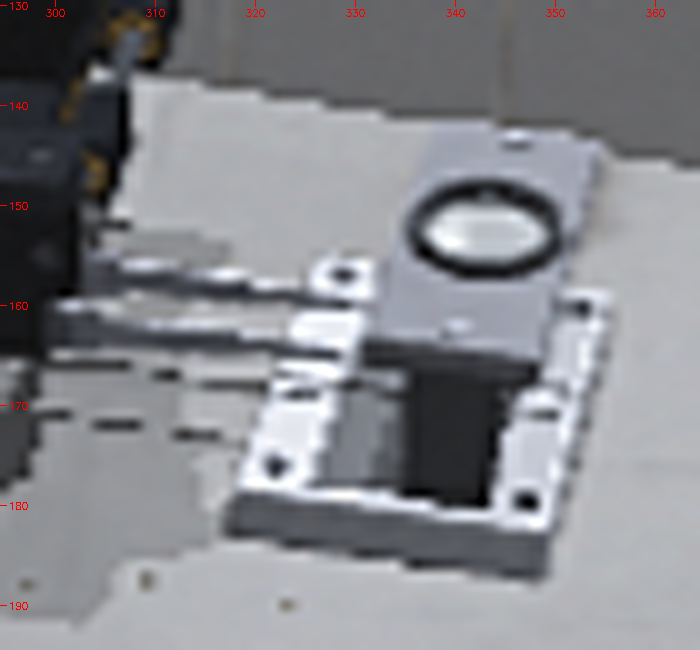

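View pics/t5.png

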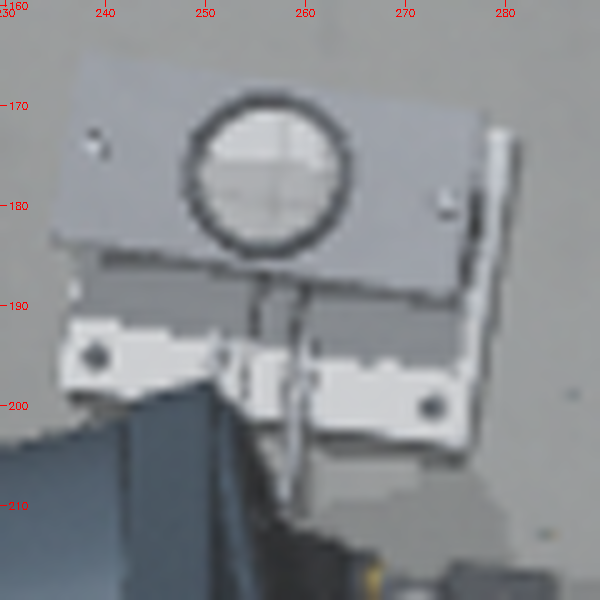

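```bash
python3 - <<'E'
from h import *
np.set_printoptions(precision=4,suppress=True)
g=np.array([.5948,.215,.02]);ya=-.1105
def G(p):
    c,s=np.cos(ya),np.sin(ya); d=p-g; return np.array([c*d[0]+s*d[1],-s*d[0]+c*d[1],d[2]])
for u,v in ((251.4,193.5),(259.6,194)): print("tip",G(atz("top",u,v,.0375)))
for u,v in ((254.1,197),(258.6,196),(255.6,189),(259.5,191)): print("line",G(atz("top",u,v,.02)))
o=robot.get_obs()['position']; p=o+.095*np.array([np.cos(.115),-np.sin(.115),0]); print(p,G(p))
for y in (0.0115,-.0115): 
  q=p+[.0,0,-.0065]+np.array([np.sin(.115),np.cos(.115),0])*y; print(proj("top",q),proj("side",q))
crop(vision.camera("top"),245,180,270,205,24,"pics/t6.png")
E
```

```text
tip [-0.0409  0.0122  0.0175]
tip [-0.0394 -0.0101  0.0175]
line [-0.0479  0.0063  0.    ]
line [-0.0436 -0.0057  0.    ]
line [-0.0253  0.0052  0.    ]
line [-0.0295 -0.0063  0.    ]
[0.5544 0.2202 0.044 ] [-0.0408  0.0008  0.024 ]
[251.3914 193.4407] [330.0124 160.1251]
[259.7551 194.5194] [328.5655 164.811 ]
```

View pics/t6.png

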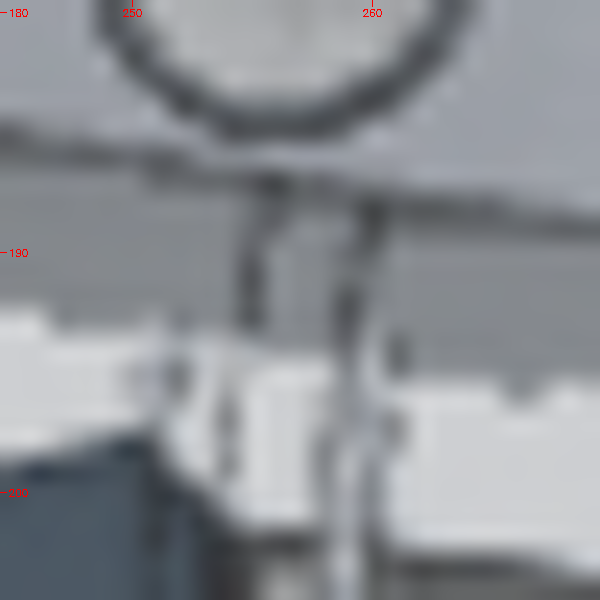

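```bash
python3 -m crank '[[0.02,0,-0.001,0,0,0,-0.32],[0.04,0,-0.003,0,0,0,-0.32],[0.06,0,-0.003,0,0,0,-0.32],[0.075,0,-0.003,0,0,0,-0.32],[0.0805,0,-0.003,0,0,0,-0.32],[0.0805,0,-0.003,0,0,0,-0.32],[0.0805,0,-0.003,0,0,0,-0.32],[0.0805,0,-0.003,0,0,0,-0.32]]'; python3 - <<'E'
from h import *
st()
s=vision.camera("side");t=vision.camera("top")
crop(s,295,130,365,195,10,"pics/s7.png"); crop(t,235,165,280,210,13,"pics/t7.png"); 
E
```

```text
time: 8.6
position: [0.5002, 0.2252, 0.044]
tool_rot: [0.706, -0.041, 0.04, -0.706]
ft_force: [-0.5, 0.1, -1.2]
grip_width: 0.0296
t 8.6 p [0.5002 0.2252 0.044 ] z-axis yaw-90 -6.57 y [-0. -0. -1.] F [-0.46  0.14 -1.24] w 0.02961 q [ 0.219  0.722  1.763  0.     0.657 -1.237]
```

View pics/s7.png

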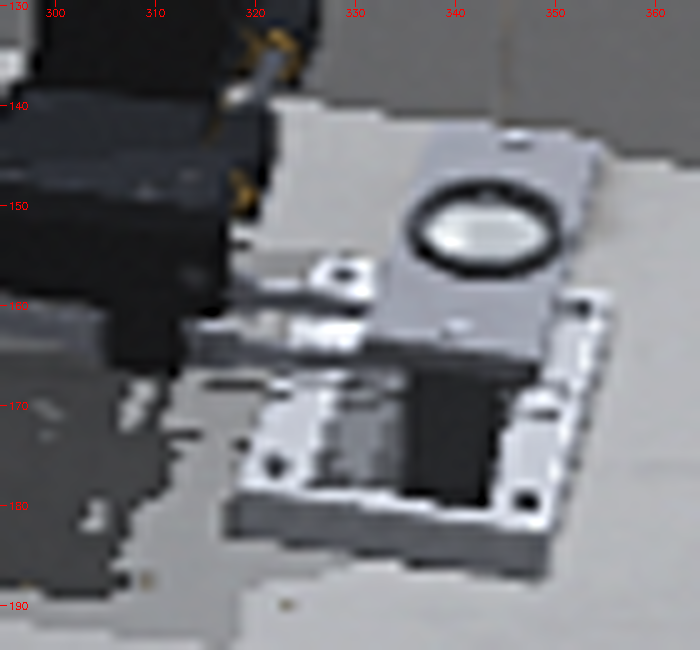

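View pics/t7.png

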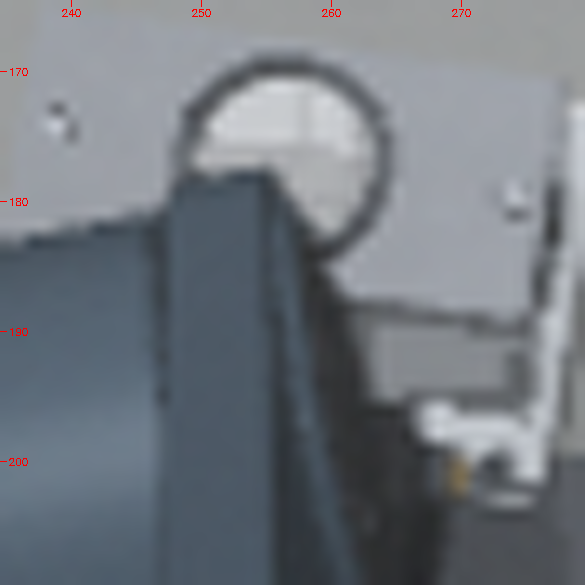

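```bash
python3 - <<'E'
from h import *
np.set_printoptions(precision=4,suppress=True)
crop("pics/top0.png",247,167,267,203,20,"pics/c6.png")
g=np.array([.5948,.215,.02]);ya=-.1105
def G(p):
    c,s=np.cos(ya),np.sin(ya); d=p-g; return np.array([c*d[0]+s*d[1],-s*d[0]+c*d[1],d[2]])
for u,v in ((254.1,197),(255.6,189),(257,179.4),(258,172)): print("line",G(atz("top",u,v,.02)))
for u,v in ((252,179),(262,180)): print("cross",G(atz("top",u,v,.02)))
E
```

```text
line [-0.0479  0.0063  0.    ]
line [-0.0253  0.0052  0.    ]
line [0.0018 0.0051 0.    ]
line [0.0228 0.0052 0.    ]
cross [0.0012 0.0191 0.    ]
cross [ 0.0019 -0.0089  0.    ]
```

View pics/c6.png

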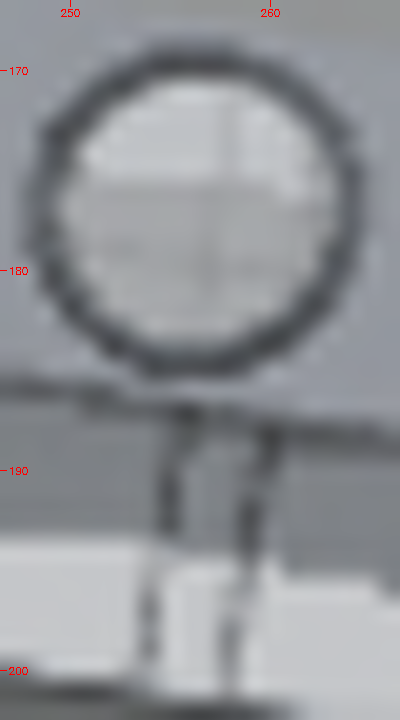

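```bash
python3 -m crank '[[0.002,0,0,0,0,0,-0.36],[0.002,0,0,0,0,0,-0.39],[0.002,0,0,0,0,0,-0.42],[0.002,0,0,0,0,0,-0.435],[0.002,0,0,0,0,0,-0.435],[0.002,0,0,0,0,0,-0.435],[0.002,0,0,0,0,0,-0.435]]' 10; python3 - <<'E'
from h import *
st()
E
```

```text
time: 9.57
position: [0.5016, 0.225, 0.044]
tool_rot: [0.706, -0.041, 0.041, -0.706]
ft_force: [-0.2, -0.8, -0.4]
grip_width: 0.0249
t 9.575 p [0.5016 0.225  0.044 ] z-axis yaw-90 -6.58 y [-0. -0. -1.] F [-0.19 -0.81 -0.39] w 0.02491 q [ 0.218  0.723  1.76  -0.     0.658 -1.238]
```

```bash
python3 -m crank '[[0,0,0,0,0,0,-0.445],[0,0,0,0,0,0,-0.455],[0,0,0,0,0,0,-0.455],[0,0,0,0,0,0,-0.455],[0,0,0,0,0,0,-0.455],[0,0,0,0,0,0,-0.455]]' 10; python3 - <<'E'
from h import *
for _ in range(3):
    t=vision.camera("top"); st()
s=vision.camera("side")
crop(s,290,130,365,195,10,"pics/s8.png"); cv2.imwrite("pics/t8.png",t)
E
```

```text
time: 10.32
position: [0.5016, 0.225, 0.044]
tool_rot: [-0.706, 0.041, -0.041, 0.706]
ft_force: [-0.2, -0.3, -0.6]
grip_width: 0.0238
t 10.375 p [0.5016 0.225  0.044 ] z-axis yaw-90 -6.58 y [-0. -0. -1.] F [ 0.03  0.15 -0.21] w 0.02405 q [ 0.218  0.723  1.76  -0.     0.658 -1.238]
t 10.425 p [0.5016 0.225  0.044 ] z-axis yaw-90 -6.58 y [-0. -0. -1.] F [ 0.18 -0.56 -0.67] w 0.02402 q [ 0.218  0.723  1.76   0.     0.658 -1.238]
t 10.475 p [0.5016 0.225  0.044 ] z-axis yaw-90 -6.58 y [ 0. -0. -1.] F [ 0.03 -0.11 -0.91] w 0.02393 q [ 0.218  0.723  1.76  -0.     0.658 -1.238]
```

View pics/s8.png

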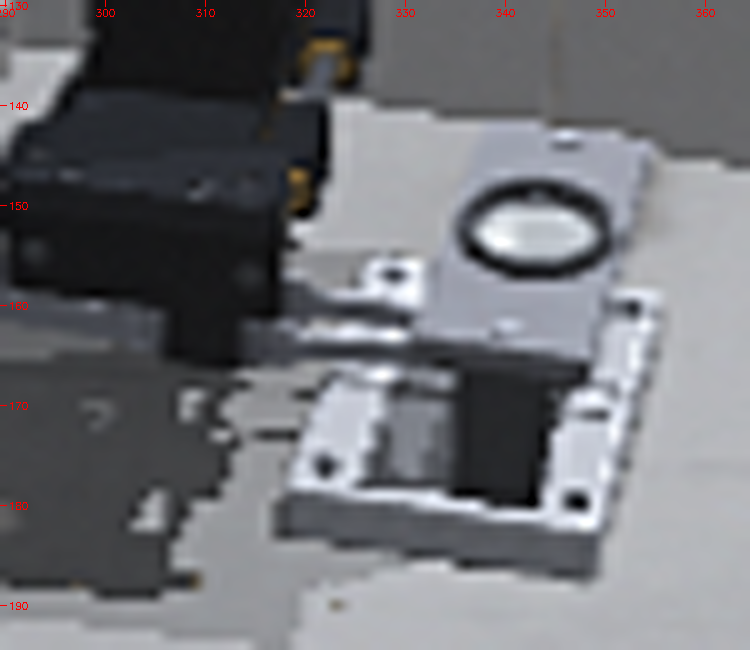

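View pics/t8.png

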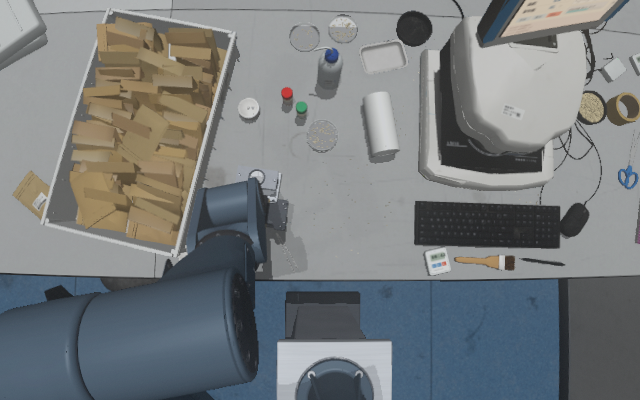

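```bash
python3 - <<'E'
from h import *
o=robot.get_obs()['position']; d=np.array([np.cos(.115),-np.sin(.115),0])
print("hinge pred",proj("side",o-.110*d+[0,0,-.001]))
n=np.array([np.sin(.115),np.cos(.115),0])
for k in (-.045,-.03): 
  for s in (1,-1): print(k,s,proj("side",o+(.095+k)*d+s*.0075*n+[0,0,-.0055]))
crop(vision.camera("side"),240,125,345,200,7,"pics/s9.png")
E
```

```text
hinge pred [274.63308903 154.46622359]
-0.045 1 [328.69253163 160.78971532]
-0.045 -1 [327.7379463  163.84753216]
-0.03 1 [333.7826194  161.41428259]
-0.03 -1 [332.87381184 164.48320502]
```

View pics/s9.png

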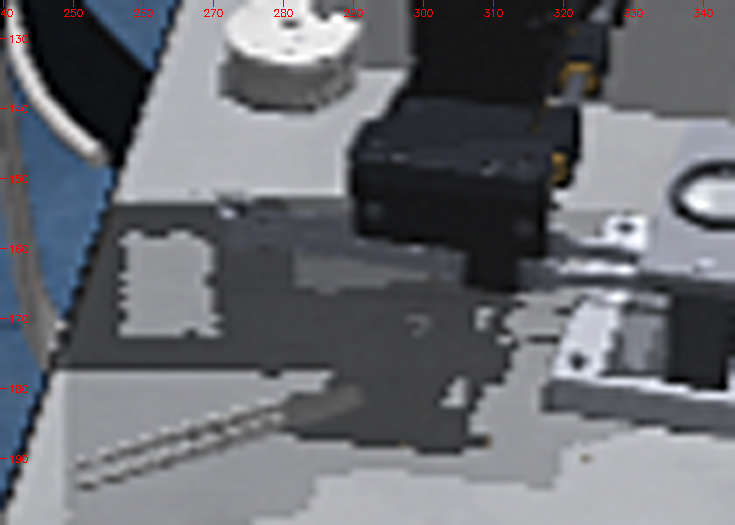

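```bash
python3 - <<'E'
from h import *
s=vision.camera("side")
c=s[145:170,262:300].astype(float); c=np.clip((c-40)*2.2,0,255).astype(np.uint8)
im=s.copy(); im[145:170,262:300]=c
crop(im,262,145,300,170,20,"pics/s10.png")
o=np.array([.4707,-.1069,.0668]);d=np.array([np.cos(.044),-np.sin(.044),0]);print(proj("side",o-.11*d+[0,0,-.001]))
E
```

```text
[235.40010138 232.50657667]
```

View pics/s10.png

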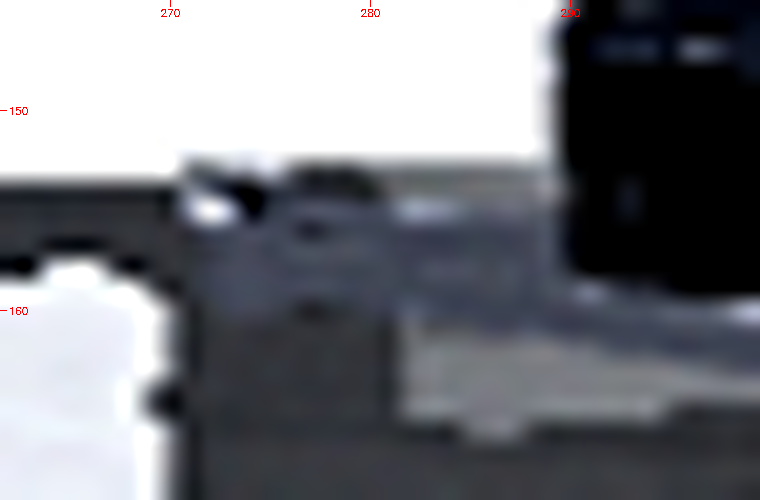

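```bash
python3 - <<'E'
from h import *
st(); print(robot.hand_in())
E
```

```text
t 10.625 p [0.5016 0.225  0.044 ] z-axis yaw-90 -6.58 y [ 0. -0. -1.] F [-0.5  -0.38 -0.04] w 0.02379 q [ 0.218  0.723  1.76  -0.     0.658 -1.238]
the job is handed in; nothing more can be done
None
```

I lifted the forceps at about 4 N with the tips about 21 mm apart. I brought them level in from the front, under the bridge, to the cross line, then squeezed to 12 mm and handed the job in while still holding them. The clock stood at 10.6 s of the 42 s allowed.

Last checks before handing in:
- **Tip gap:** the finger opening read 23.8 to 24.05 mm, which means a gap of about 11.6 to 12.1 mm.
- **Steadiness:** the arm was still and the tool vertical. The wrist force was within 1 N, so there was no sign of touching the plate or bridge.
- **Height:** the tips were about 15 mm above the plate, worked out from the arm's position.
- **Position:** the tips should be within about 2 mm of the cross line and within about 1 mm of each long line. I also worked this out from the arm's position, because the arm and the bridge hid the tips from the top camera at the end.
- **Last direct view:** I saw the tips 40 mm short of the end position, where they agreed with the worked-out place to about 1 mm. At the end, the hinge in the side view matched to about 0.6 pixel (1 to 2 mm), so the forceps had hardly slipped.
- **Bystanders:** in the final top picture the petri dish, the timer and the white knobbed dishes look unmoved. The tweezers were hidden there; the side view showed them, but I did not compare their place with the start.

**Disagreement:** the gauge's direction came out as -0.11 rad from its plate corners and -0.14 rad from its holes and screws. I set the forceps at -0.115 rad and used the lines seen through the loupe to settle the sideways place.

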